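Set the grinding gap of the bench mill

TASK

Open the blue bench mill: turn its orange dust cap anticlockwise, as often as it needs, until its lugs come free of the rims, lift it straight off and stand it, mouth down, in the grey tray. Then turn the black adjusting ring clockwise until the burrs just touch, without forcing them (stop as the spindle in its middle begins to be dragged round), and back the ring off anticlockwise by three scale divisions, 45 degrees. Do not disturb the wash bottle or the two check weights.

Things in the scene. Friction and masses are not known exactly. Their poses are not given: they have to be found in the camera images.
- mill: fixed blue bench mill. Origin: at the foot on its vertical axis, on the worktop; z up, x axis towards its feed chute. Foot 120 mm across, 16 mm high; body 94 mm across up to the flat deck, 70 mm above the worktop. On it stands the orange cap, over the black adjusting ring
- chute (a point): centre of the top of the mill's blue feed chute, 115 mm above the worktop. The chute is 26 mm (along the mill's x) by 36 mm (along y) and stands from 51 to 77 mm out from the mill's axis: fingers must not come down on it
- deck (a point): centre of the mill's deck; axes as the mill's. Two aluminium rims on the deck, 33 to 42 mm from the axis, overhang the cap's lugs: underside 8 mm, top 12 mm above the deck. Seen from above, anticlockwise from the mill's x axis, they run from 2 to 124 and from 182 to 304 degrees; in the gaps, 124 to 174 and 304 to 354 degrees, a lug (19 degrees wide) comes free upward
- end_stop (a point): one of the two red end stops (at 177 and 357 degrees from the mill's x axis) that close the anticlockwise ends of the gaps, top 12 mm above the deck. The lugs come to rest on them when the cap is turned fully anticlockwise (lug centres at about 164 and 344 degrees), and the cap can then be lifted
- cap: loose orange cap, 80 g: an inverted cup 60 mm across, 58 mm high, 53 mm inside. Origin: centre of its lower rim; z up to the closed top; at first on the mill's deck. Its x axis (white line on top) points to one of two opposite lugs at the lower rim, 5 mm high, reaching 36 mm from the axis, with 2 mm of play. Grip the side 35 mm or more above the rim so that fingertips clear the mill's rims
- cap_tray: fixed grey square open tray, 120 x 120 mm outside, walls 4 mm thick and 22 mm high, floor 4 mm thick. Origin: centre of its underside on the worktop
- ring_grip (a point): point on the mill's axis, 108 mm above the worktop, at which to grip the adjusting ring once the cap is off. Ring: black, knurled, 44 mm across; straight side from 90 to 114 mm above the worktop, top at 118; scale lines on top 15 degrees apart (white, one red). The spindle end, 14 mm across, stands up to 120 mm. Fingertips must stay above 83 mm to clear the aluminium rims
- ring (a joint): ring angle (rad) from the point where the burrs touch: 0 = touching, grows anticlockwise seen from above (opening). One division = 15 degrees (0.262), three = 0.785. Starts between 1.1 and 2.2. Friction 0.08 N m; it stays where it is left; no clicks
- spindle (a joint): angle (rad) of the spindle, whose end with a white line shows in the middle of the ring; 0 when free. When the burrs touch, turning the ring on clockwise drags the spindle with it (negative) against a spring of 5 N m per rad; let go, it springs back. Beyond 0.25 (1.25 N m) the burrs are forced. Free turning of the ring moves it less than 0.03
- wash_bottle: loose white wash bottle with a red cap, 185 mm high with its spout, body 68 mm across, 0.2 kg. Origin: on the worktop, 17 mm to the -y side of the middle of the bottle's body (in its own frame, where the thin spout reaches to -51 mm in y); it stands between the mill and the tray and is not to be disturbed
- weight_500g: loose check weight, 38 mm across, 62 mm high with its knob, beside the mill. Origin: centre of its underside. Not to be disturbed
- weight_200g: loose check weight, 28 mm across, 46 mm high with its knob, beside the mill. Origin: centre of its underside. Not to be disturbed
Things that resemble listed ones, but are neither listed nor needed, are in the scene too. Of the things that look like the cap, the larger one is meant.

How it is judged:
On the way, in this order (a step that is already met when the one before it is completed fails the run):
1. the cap is lifted clear of the mill (its rim more than 60 mm above the deck) (z of cap in the frame of mill above 0.13 m), for 0.05 s.
2. the cap stands mouth down in the tray (horizontal distance between cap and cap_tray below 0.032 m and z of cap in the frame of cap_tray below 0.009 m and angle between cap's own z axis and vertical below 0.1 rad and linear speed of cap below 0.03 m/s), for 0.2 s.
3. the ring is turned clockwise until the burrs touch (within 0.04 rad) (value of joint ring below 0.04 rad), for 0.1 s.
At the end, for the whole second after the job is handed in: The ring stands 45 degrees (within 7.4 degrees) anticlockwise of the point where the burrs touch, the spindle is free (within 0.06 rad of its rest), and the cap stands still, mouth down, on the tray's floor (value of joint ring between 0.655 and 0.915 rad and value of joint spindle between -0.06 and 0.06 rad and horizontal distance between cap and cap_tray below 0.032 m and z of cap in the frame of cap_tray below 0.009 m and angle between cap's own z axis and vertical below 0.1 rad and linear speed of cap below 0.02 m/s).
It fails at once if the burrs are forced: the spindle is wound round by more than 0.25 rad (value of joint spindle below -0.25 rad or value of joint spindle above 0.25 rad).
It fails at once if the wash bottle is shifted by more than 20 mm or tipped (distance of wash_bottle from where it was at the start of the episode above 0.02 m or angle between wash_bottle's own z axis and vertical above 0.3 rad).
It fails at once if the larger check weight is shifted by more than 20 mm or tipped (distance of weight_500g from where it was at the start of the episode above 0.02 m or angle between weight_500g's own z axis and vertical above 0.3 rad).
It fails at once if the smaller check weight is shifted by more than 20 mm or tipped (distance of weight_200g from where it was at the start of the episode above 0.02 m or angle between weight_200g's own z axis and vertical above 0.3 rad).
It also fails if it takes over 72 s, if anything falls off the work surface, if the arm or the gripper's body presses on something with over 40 N, if the wrist force passes 120 N, or if a joint passes its speed limit or range.

ROBOT

A 6-joint arm with a two-finger parallel gripper is mounted at the origin on a cart in front of the work surface, level with it; the furniture and walls round the work are solid. World frame = base frame: x ahead of the robot, y to its left, z up, the work surface at z = 0. Lengths are in m, angles in rad, forces in N, time in s.
With the tool pointing down it reaches from about 0.4 to 0.825 m from the base axis. Payload 7 kg.
Tool frame: the origin (TCP) lies between the finger pads; the fingertips stand 25 mm ahead of it and the grasp point (between the pads) lies 6 mm ahead of it (arm.tip_extent is the z of the fingertips in the tool frame, in m); z points along the fingers, x is the direction in which the jaws open and shut, and the axes are right-handed (so a half turn about z gives the same grasp; the last joint's range is limited). The gripper opens to 88 mm and grips with 3 to 60 N. Pads are 19 mm wide; open, the fingers measure 130 mm over their backs; the gripper's body (78 mm by 193 mm) begins 47 mm behind the grasp point.
Start: joints at [1.388, 0.359, 0.012, 0, -1.224, -0.288], TCP at [0.306, 0.602, 0.252] pointing down, gripper open.
Joint ranges: [-3.07, 3.07], [-1.43, 2.12], [-1.02, 1.25], [-3.03, 1.67], [-3.05, -0], [-3.03, 3.03]. Speed limits (rad/s): [2.39, 2.39, 3.01, 3.14, 3.14, 3.14].

INTERFACE

Orientations are given as [roll, pitch, yaw] about the fixed x, y, z axes, in that order (R = Rz(yaw) Ry(pitch) Rx(roll)).
In Python, from station import monitor, grab_frame, job_done, arm gives the robot as it stands.
- The arm moves only by the shell command python3 -m jog 'ROWS' [FORCE]. ROWS is JSON, a list that holds one entry, the list of rows, each a list of 7 numbers: the shift along the world's x, y, z in m, then the turn, a rotation vector about the world's x, y, z in rad, then the opening, from 0 (shut) to 1 (fully open). In form: [[[dx, dy, dz, ax, ay, az, claw], ...]]. A call has 1 to 20 rows; each row shifts and turns the commanded pose from where the row before left it; what a row does not reach is not made up. A row lasts 1/8 s, in which the tool goes at most 62.5 mm and 10.7 degrees, less where a joint would pass 70% of its speed; a pose out of reach is approached as far as the arm can. A call is refused whole if a number of a shift passes 0.0625 or a number of a turn 0.188, either way. A call with a gripper value outside its range is refused whole. The fingers move at their own pace and stop on an object; FORCE is the grip in N (left out, the last holds). Time passes only in rows, so rows that do not move let the fingers close. It gives the time, the measured TCP pose, the force and the opening at its end, in the units of the state.
- monitor.get_state(): the state, without advancing time (a new reading comes with each control period).
- grab_frame(name): name is "scene" or "top" or "wrist"; returns a dict with "pixels" (480x640x3 uint8, red, green, blue), "K" (3x3 intrinsics, pixels), "view" (4x4, takes a point from world to camera coordinates); the wrist camera has in their place "hand_eye" (4x4, takes a point from camera to tool coordinates, whose origin is the TCP and whose axes are the tool frame's). Camera axes: x right, y down, z forward; pixel columns grow to the right and rows downward; lengths in m; the calibration is good to about 2 mm. A picture is of the moment at which its call begins: read the wrist's pose just before it. There is no depth.
- job_done(): hands the job in, once; it reports no verdict.
The state is a dict: "t": time; "q": joint angles; "qd": joint speeds; "joint_efforts": joint torques, N m; "eef_pos": TCP position; "ee_rot": TCP orientation; "force": force on the tool from outside, world axes, zero at the start; "moment": the same for the moment, N m; "width": finger opening in m.
Only numpy, scipy, OpenCV 4.12 (cv2) and the standard library are available. Lean on these libraries where they do the work, as an engineer would, in place of code of your own. Each camera call takes 0.05 s, during which the arm holds its last target.

## Working session

There is one attempt and no reset: what is moved stays moved. The work goes in short steps, Python scripts to look and compute and a shell command to move; the robot and the scene stay as the last step left them, time stands still between calls to the robot, and variables do not carry over. Pictures are saved under pics/ and viewed, and the job is handed in when it is done.

```bash
mkdir -p pics; ls; cat > h.py <<'E'
import numpy as np, cv2
from station import monitor, grab_frame, job_done, arm
def save(n,fn,crop=None,scale=1):
    s=monitor.get_state(); f=grab_frame(n); im=f['pixels'][:,:,::-1].copy()
    np.savez('pics/'+fn+'.npz',**{k:np.array(v) for k,v in f.items()},pos=s['eef_pos'],rot=s['ee_rot'])
    if crop: x0,y0,x1,y1=crop; im=im[y0:y1,x0:x1]
    if scale!=1: im=cv2.resize(im,None,fx=scale,fy=scale,interpolation=cv2.INTER_CUBIC)
    cv2.imwrite('pics/'+fn+'.png',im); return f,s
def view(d):
    if 'view' in d: return np.array(d['view'])
    from scipy.spatial.transform import Rotation as R
    T=np.eye(4);T[:3,:3]=R.from_euler('xyz',d['rot']).as_matrix();T[:3,3]=d['pos']
    return np.linalg.inv(T@d['hand_eye'])
def ray(d,u,v):
    V=view(d);c=-V[:3,:3].T@V[:3,3];r=V[:3,:3].T@np.linalg.inv(d['K'])@[u,v,1];return c,r
def at(d,u,v,z):
    c,r=ray(d,u,v);return c+r*(z-c[2])/r[2]
def proj(d,p):
    V=view(d);q=d['K']@(V[:3,:3]@np.array(p)+V[:3,3]);return q[:2]/q[2]
E
python3 - <<'E'
from h import *
for n in('scene','top','wrist'): save(n,n+'0')
s=monitor.get_state()
for k in s: print(k,np.round(s[k],3))
E
```

```text
pics
t 0.15
q [ 1.388  0.359  0.011 -0.    -1.224 -0.288]
qd [ 0.    -0.002  0.003  0.002 -0.     0.001]
joint_efforts [-1.0000e-03 -5.8327e+01  2.9329e+01  7.0010e+00  9.0000e-03 -0.0000e+00]
eef_pos [0.306 0.601 0.251]
ee_rot [-3.141e+00 -1.000e-03 -2.042e+00]
force [-0.643 -1.107  0.604]
moment [-0.04   0.021 -0.024]
width 0.088
```

View pics/scene0.png

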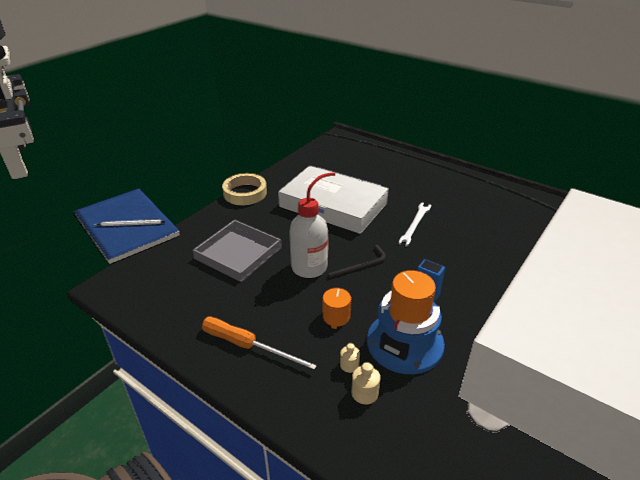

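View pics/top0.png

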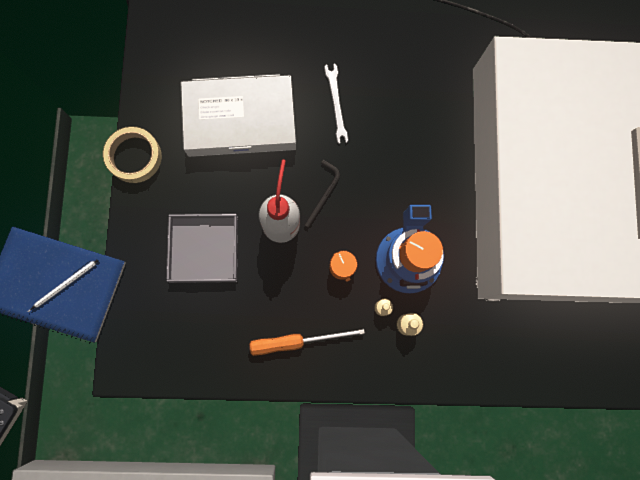

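View pics/wrist0.png

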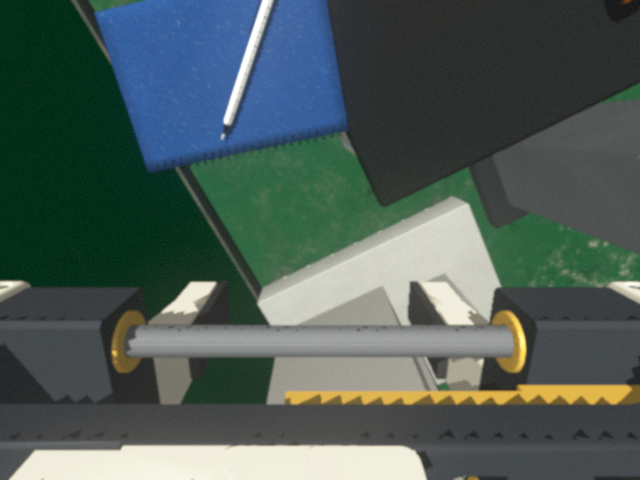

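The two cap-like things are on the mill, top view (424,251), and free on the table, (343,265). The one on the mill is larger and stands over the blue body, so it fits. I'll confirm that in a crop and measure positions.

```bash
python3 - <<'E'
from h import *
T=dict(np.load('pics/top0.npz'));S=dict(np.load('pics/scene0.npz'))
im=T['pixels'][:,:,::-1];cv2.imwrite('pics/crop1.png',cv2.resize(im[190:350,310:470],None,fx=3.7,fy=3.7,interpolation=cv2.INTER_CUBIC))
im=S['pixels'][:,:,::-1];cv2.imwrite('pics/crop2.png',cv2.resize(im[240:420,320:460],None,fx=3.3,fy=3.3,interpolation=cv2.INTER_CUBIC))
# cap segmentation in top
hsv=cv2.cvtColor(T['pixels'],cv2.COLOR_RGB2HSV);m=((hsv[...,0]<15)&(hsv[...,1]>150)&(hsv[...,2]>120)).astype(np.uint8)
n,l,st,c=cv2.connectedComponentsWithStats(m)
for i in range(1,n):
    if st[i,4]>60: print(st[i],c[i])
print('cam',ray(T,0,0)[0])
print('cap top', at(T,424,250,.128)); print('chute',at(T,420,212,.115))
print('tray corners');P=[at(T,u,v,.022) for u,v in((167,215),(237,215),(237,283),(167,283))];print(np.round(P,3),np.mean(P,0))
print('bottle base-ish',at(T,280,219,.1),'redcap',at(T,278,206,.15))
print('w',at(T,410,323,.062),at(T,384,307,.046))
print('box',at(T,495,37,.1),at(T,498,300,.1))
E
```

```text
[268 159  17  56 243] [276.30041152 190.81069959]
[277 197  12  19 130] [282.66923077 206.50769231]
[ 399  231   44   38 1075] [423.40837209 249.52837209]
[330 251  27  27 543] [343.31675875 263.88581952]
[250 334  53  21 722] [275.966759   343.56786704]
cam [0.38737504 0.18369126 0.96210287]
cap top [ 0.52204028 -0.00754019  0.128     ]
chute [ 0.58650246 -0.0043121   0.115     ]
tray corners
[[0.587 0.427 0.022]
 [0.592 0.303 0.022]
 [0.47  0.297 0.022]
 [0.467 0.418 0.022]] [0.52904568 0.36145234 0.022     ]
bottle base-ish [0.57038945 0.22307523 0.1       ] redcap [0.5802133  0.22466789 0.15      ]
w [0.40857167 0.0015257  0.062     ] [0.43473051 0.04282935 0.046     ]
box [ 0.91001654 -0.14178767  0.1       ] [ 0.44845329 -0.13410189  0.1       ]
```

View pics/crop1.png

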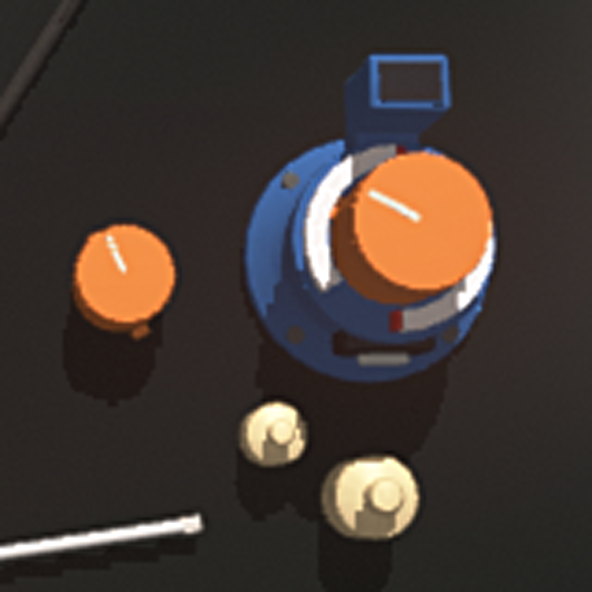

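View pics/crop2.png

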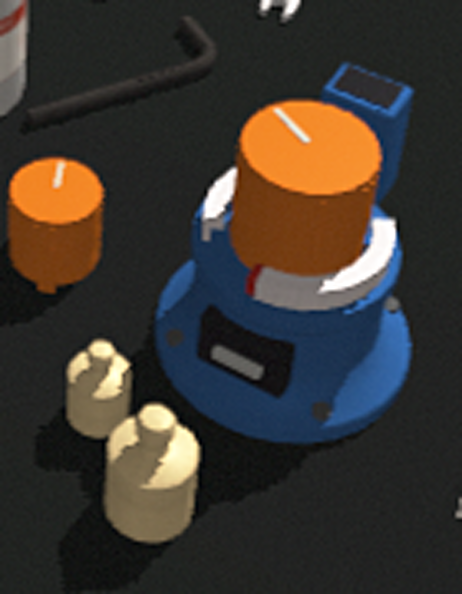

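The crops confirm it: the orange cap on the mill is clearly larger than the free one, and its white line points up-left, about 60° from the chute. Next I'll refine by triangulating with both cameras.

```bash
python3 - <<'E'
from h import *
T=dict(np.load('pics/top0.npz'));S=dict(np.load('pics/scene0.npz'))
def tri(a,b):
    A=[];y=[]
    for d,(u,v) in((T,a),(S,b)):
        c,r=ray(d,u,v);r=r/np.linalg.norm(r);P=np.eye(3)-np.outer(r,r);A.append(P);y.append(P@c)
    x=np.linalg.lstsq(np.vstack(A),np.hstack(y),rcond=None)[0];return x,np.linalg.norm(np.vstack(A)@x-np.hstack(y))
print('cap',tri((424.6,251.4),(413.9,284.5)))
print('at top z',at(T,424.6,251.4,.128),at(S,413.9,284.5,.128))
# chute corners of top (crop coords)
C=[at(T,310+x/3.7,190+y/3.7,.115) for x,y in((370,55),(449,55),(451,107),(371,107))];c=np.mean(C,0);print('chute',np.round(C,4),c)
C=[at(S,320+x/3.3,240+y/3.3,.115) for x,y in((341,62),(413,88),(396,120),(324,92))];print('chuteS',np.round(C,4),np.mean(C,0))
a=at(T,310+420/3.7,190+218/3.7,.128);b=at(T,310+371/3.7,190+191/3.7,.128);print('line',np.degrees(np.arctan2(*(b-a)[[1,0]])))
print('tray S',[np.round(at(S,u,v,.022),3) for u,v in((237,222),(281,240),(237,270),(193,252))])
print('box top corner',tri((498,300),(468,393)),tri((495,37),(578,190)),at(T,478,298,0))
print('bottle cap',tri((278,207),(308,207)),at(T,283,224,.12))
print('body fwd', [np.round(proj(T,(.45,y,.0))) for y in(.2,.3)])
E
```

```text
cap (array([ 0.52013987, -0.00889868,  0.12848137]), np.float64(0.0008904673328197498))
at top z [ 0.5198277  -0.00848379  0.128     ] [ 0.52117039 -0.00911517  0.128     ]
chute [[ 0.5978  0.012   0.115 ]
 [ 0.5991 -0.023   0.115 ]
 [ 0.5757 -0.0237  0.115 ]
 [ 0.5745  0.0116  0.115 ]] [ 0.58675774 -0.00576212  0.115     ]
chuteS [[ 0.5953  0.012   0.115 ]
 [ 0.598  -0.0232  0.115 ]
 [ 0.5732 -0.0266  0.115 ]
 [ 0.5714  0.0084  0.115 ]] [ 0.58448494 -0.00734569  0.115     ]
line 62.344544648453414
tray S [array([0.584, 0.412, 0.022]), array([0.591, 0.301, 0.022]), array([0.476, 0.309, 0.022]), array([0.465, 0.412, 0.022])]
box top corner (array([ 0.44692461, -0.13983308,  0.06902448]), np.float64(0.009091064632732066)) (array([ 0.88663834, -0.12944655,  0.14278841]), np.float64(0.0055086762467709315)) [ 0.45809181 -0.13455105  0.        ]
bottle cap (array([0.58198134, 0.2257926 , 0.13416117]), np.float64(0.0007587336723375726)) [0.55815518 0.2170696  0.12      ]
body fwd [array([292., 297.]), array([236., 295.])]
```

```bash
python3 -m jog '[[[0.015,-0.043,0.005,0,0,-0.016,1],[0.015,-0.043,0.005,0,0,-0.016,1],[0.015,-0.043,0.005,0,0,-0.016,1],[0.015,-0.043,0.005,0,0,-0.016,1],[0.015,-0.043,0.005,0,0,-0.016,1],[0.015,-0.043,0.005,0,0,-0.016,1],[0.015,-0.043,0,0,0,-0.016,1],[0.015,-0.043,0,0,0,-0.016,1],[0.015,-0.043,0,0,0,-0.016,1],[0.015,-0.043,0,0,0,-0.016,1],[0.015,-0.043,0,0,0,-0.016,1],[0.015,-0.043,0,0,0,-0.016,1],[0.015,-0.043,0,0,0,-0.016,1],[0.015,-0.043,0,0,0,-0.016,1],[0,0,0,0,0,0,1],[0,0,0,0,0,0,1]]]'
python3 - <<'E'
from h import *
f,s=save('wrist','w1');print(s['eef_pos'],s['ee_rot'],s['q'],s['force'],s['t'])
d=dict(np.load('pics/w1.npz'));print('cap top proj',proj(d,(.52,-.0085,.128)), proj(d,(.52,-.0085,.082)))
E
```

```text
t: 2.15
eef_pos: [0.516, -0.0006, 0.2813]
ee_rot: [3.141, -0.0, -2.266]
force: [0.2, -0.6, -0.2]
width: 0.0877
[ 0.51597451 -0.00059976  0.28128644] [ 3.14115836e+00 -3.41435979e-04 -2.26649209e+00] [ 3.79540601e-01  7.60623345e-02 -2.86189727e-01 -2.34893303e-04
 -1.20905115e+00  4.95643070e-01] [ 0.21858171 -0.5999436  -0.20110524] 2.15
cap top proj [323.78448397 219.03090468] [323.03071107 207.54418587]
```

View pics/w1.png

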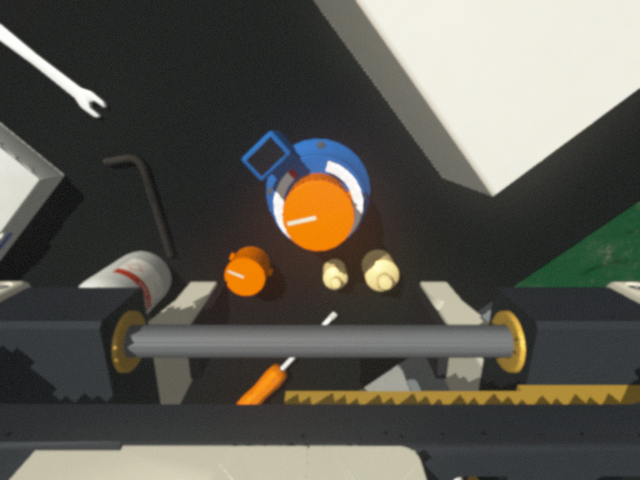

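The wrist picture shows the cap top at about (320,211), with its white line pointing left to (288,223) and the chute at (267,155). The mark lies 8 px from the prediction, so I'll fit the circle.

```bash
python3 - <<'E'
from h import *
d=dict(np.load('pics/w1.npz'))
hsv=cv2.cvtColor(d['pixels'],cv2.COLOR_RGB2HSV);m=((hsv[...,0]<15)&(hsv[...,1]>150)&(hsv[...,2]>200)).astype(np.uint8)
m[:, :280]=0; m[:170]=0;m[255:]=0
c,_=cv2.findContours(m,0,2);c=max(c,key=cv2.contourArea);h=cv2.convexHull(c);print(cv2.minEnclosingCircle(h),cv2.fitEllipse(h))
(u,v),_,_=cv2.fitEllipse(h);print(at(d,u,v,.128))
E
```

```text
((320.6165771484375, 210.804931640625), 37.07396697998047) ((318.9194641113281, 212.16119384765625), (69.0297622680664, 73.5376205444336), 151.13632202148438)
[ 0.52703261 -0.00912729  0.128     ]
```

```bash
python3 - <<'E'
from h import *
d=dict(np.load('pics/w1.npz'));print('chute w',[np.round(at(d,u,v,.115),4) for u,v in((267,155),)])
print('weights w',at(d,381,263,.06),at(d,335,267,.046))
for n in ('top0','scene0'):
    t=dict(np.load('pics/%s.npz'%n));hsv=cv2.cvtColor(t['pixels'],cv2.COLOR_RGB2HSV)
    x,y=(424,251) if n=='top0' else (414,284)
    print([tuple(hsv[y,x+k]) for k in range(-24,25,3)])
    print([tuple(hsv[y+k,x]) for k in range(-24,30,3)])
    m=((hsv[...,0]<22)&(hsv[...,1]>60)&(hsv[...,2]>205)).astype(np.uint8)
    m2=np.zeros_like(m);m2[y-26:y+27,x-26:x+27]=m[y-26:y+27,x-26:x+27]
    c,_=cv2.findContours(m2,0,2);c=max(c,key=cv2.contourArea);h=cv2.convexHull(c);e=cv2.fitEllipse(h);print(e,at(t,*e[0],.128))
E
```

```text
chute w [array([ 0.5888, -0.0053,  0.115 ])]
weights w [ 0.43066684 -0.01481446  0.06      ] [0.45375529 0.0284983  0.046     ]
[(np.uint8(10), np.uint8(190), np.uint8(94)), (np.uint8(10), np.uint8(178), np.uint8(99)), (np.uint8(12), np.uint8(181), np.uint8(255)), (np.uint8(12), np.uint8(180), np.uint8(244)), (np.uint8(13), np.uint8(180), np.uint8(244)), (np.uint8(13), np.uint8(180), np.uint8(244)), (np.uint8(13), np.uint8(180), np.uint8(244)), (np.uint8(12), np.uint8(184), np.uint8(244)), (np.uint8(12), np.uint8(181), np.uint8(244)), (np.uint8(12), np.uint8(179), np.uint8(243)), (np.uint8(12), np.uint8(179), np.uint8(243)), (np.uint8(12), np.uint8(180), np.uint8(243)), (np.uint8(12), np.uint8(180), np.uint8(243)), (np.uint8(12), np.uint8(182), np.uint8(243)), (np.uint8(15), np.uint8(121), np.uint8(255)), (np.uint8(9), np.uint8(63), np.uint8(53)), (np.uint8(8), np.uint8(56), np.uint8(55))]
[(np.uint8(9), np.uint8(71), np.uint8(50)), (np.uint8(134), np.uint8(68), np.uint8(101)), (np.uint8(13), np.uint8(182), np.uint8(247)), (np.uint8(13), np.uint8(179), np.uint8(244)), (np.uint8(12), 
[... 1800 characters left out ...]
8(244)), (np.uint8(14), np.uint8(210), np.uint8(246)), (np.uint8(14), np.uint8(209), np.uint8(244)), (np.uint8(15), np.uint8(211), np.uint8(246)), (np.uint8(15), np.uint8(211), np.uint8(246)), (np.uint8(14), np.uint8(211), np.uint8(245)), (np.uint8(14), np.uint8(208), np.uint8(246)), (np.uint8(15), np.uint8(209), np.uint8(246)), (np.uint8(13), np.uint8(212), np.uint8(108)), (np.uint8(13), np.uint8(216), np.uint8(118)), (np.uint8(13), np.uint8(214), np.uint8(118)), (np.uint8(13), np.uint8(205), np.uint8(118)), (np.uint8(13), np.uint8(221), np.uint8(114))]
((413.7481994628906, 284.4220886230469), (27.111549377441406, 42.169376373291016), 99.68536376953125) [ 0.52118791 -0.0088652   0.128     ]
```

```bash
python3 -m jog '[[[0.004,-0.004,-0.03,0,0,0,1],[0.003,-0.0035,-0.03,0,0,0,1],[0,0,0,0,0,0,1],[0,0,0,0,0,0,1]]]'
python3 - <<'E'
from h import *
f,s=save('wrist','w2');print(s['eef_pos'],s['ee_rot'])
d=dict(np.load('pics/w2.npz'))
hsv=cv2.cvtColor(d['pixels'],cv2.COLOR_RGB2HSV);m=((hsv[...,0]<22)&(hsv[...,1]>60)&(hsv[...,2]>205)).astype(np.uint8)
u,v=proj(d,(.524,-.008,.128));u=int(u);v=int(v);print(u,v)
m2=np.zeros_like(m);m2[v-65:v+65,u-65:u+65]=m[v-65:v+65,u-65:u+65]
c,_=cv2.findContours(m2,0,2);c=max(c,key=cv2.contourArea);h=cv2.convexHull(c);e=cv2.fitEllipse(h);print(e,at(d,*e[0],.128))
E
```

```text
t: 2.7
eef_pos: [0.5237, -0.0072, 0.2228]
ee_rot: [-3.141, 0.001, -2.264]
force: [0.5, 0.1, 1.1]
width: 0.0876
[ 0.52366534 -0.00722081  0.22275147] [-3.14060424e+00  7.01220979e-04 -2.26421771e+00]
320 250
((317.7283935546875, 249.06631469726562), (84.29475402832031, 103.07347869873047), 166.55003356933594) [ 0.52600859 -0.00711275  0.128     ]
```

View pics/w2.png

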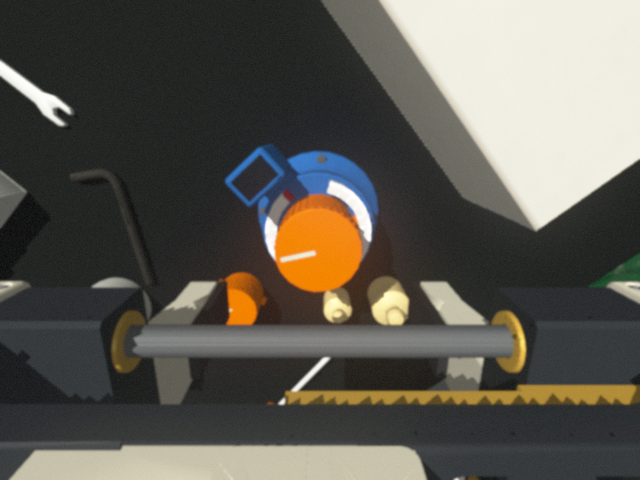

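```bash
python3 -m jog '[[[0.001,0,-0.03,0,0,0,1],[0,0,-0.03,0,0,0,1],[0,0,-0.025,0,0,0,1],[0,0,-0.015,0,0,0,1],[0,0,-0.003,0,0,0,1],[0,0,0,0,0,0,1],[0,0,0,0,0,0,0.5],[0,0,0,0,0,0,0.5],[0,0,0,0,0,0,0.5],[0,0,0,0,0,0,0.5]]]' 25
python3 - <<'E'
from h import *
s=monitor.get_state();print(s['eef_pos'],s['width'],s['force'],s['moment'])
save('scene','s1',(300,180,500,380),3)
E
```

```text
t: 4.0
eef_pos: [0.5244, -0.0079, 0.1189]
ee_rot: [-3.141, 0.0, -2.265]
force: [-0.6, 0.4, 1.7]
width: 0.0601
[ 0.52437792 -0.00792189  0.11887266] 0.06006701963802145 [-0.5699545   0.37551982  1.72289254] [0.09532689 0.24393294 0.06537522]
```

View pics/s1.png

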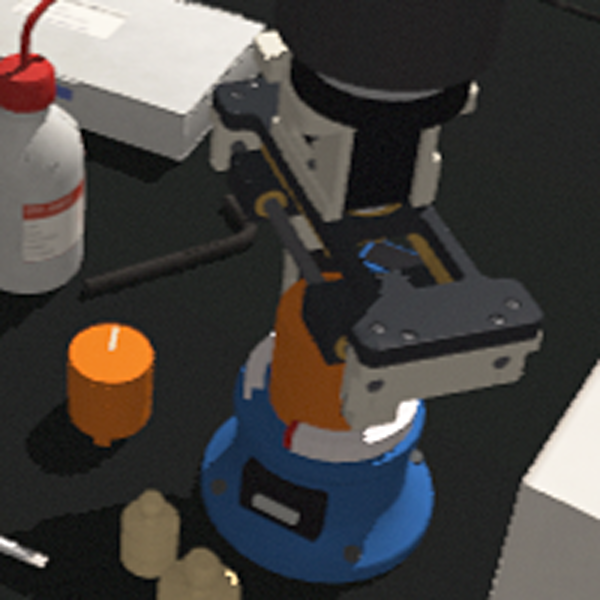

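The fingers hold the cap (width 60 mm, lateral force small). Now the first anticlockwise stroke.

```bash
python3 -m jog '[[[0,0,0,0,0,0.12,0.5],[0,0,0,0,0,0.12,0.5],[0,0,0,0,0,0.12,0.5],[0,0,0,0,0,0.12,0.5],[0,0,0,0,0,0.12,0.5]]]' 25
python3 - <<'E'
from h import *
s=monitor.get_state();print(s['eef_pos'],s['ee_rot'],s['width'],s['force'],s['moment'])
E
python3 -m jog '[[[0,0,0,0,0,0.12,0.5],[0,0,0,0,0,0.12,0.5],[0,0,0,0,0,0.12,0.5],[0,0,0,0,0,0.12,0.5],[0,0,0,0,0,0.12,0.5],[0,0,0,0,0,0,0.5]]]' 25
python3 - <<'E'
from h import *
s=monitor.get_state();print(s['eef_pos'],s['ee_rot'],s['width'],s['force'],s['moment'])
E
python3 -m jog '[[[0,0,0,0,0,0,1],[0,0,0,0,0,0,1],[0,0,0,0,0,0,1]]]'
python3 - <<'E'
from h import *
s=monitor.get_state();print(s['eef_pos'],s['ee_rot'],s['width'],s['force'],s['moment'])
save('scene','s2',(340,230,480,370),4);save('top','t2',(340,160,500,320),3.7);save('wrist','w3')
E
```

```text
t: 4.68
eef_pos: [0.5245, -0.0079, 0.1188]
ee_rot: [-3.141, 0.0, -1.662]
force: [-0.1, -0.3, 2.3]
width: 0.0603
[ 0.52452495 -0.0079044   0.11884445] [-3.14089342e+00  1.46676933e-04 -1.66159460e+00] 0.06034384195351426 [-0.08785601 -0.27650095  2.29006683] [ 0.03321299 -0.05574314 -0.05515495]
t: 5.42
eef_pos: [0.5245, -0.0079, 0.1188]
ee_rot: [-3.141, -0.0, -1.066]
force: [-0.4, 0.1, 3.5]
width: 0.0601
[ 0.52454748 -0.00787742  0.11884977] [-3.14092071e+00 -2.82194745e-04 -1.06618587e+00] 0.06006284668976552 [-0.38910513  0.07977878  3.4625498 ] [ 0.04809158  0.02889379 -0.04333434]
t: 5.8
eef_pos: [0.524, -0.008, 0.1184]
ee_rot: [3.141, 0.0, -1.066]
force: [0.3, 0.6, -0.6]
width: 0.0841
[ 0.52397833 -0.00803957  0.1183819 ] [ 3.14117640e+00  1.25539240e-04 -1.06643275e+00] 0.08409263230328676 [ 0.29514339  0.63833962 -0.59651548] [-0.08760879 -0.04900926 -0.01285944]
```

View pics/s2.png

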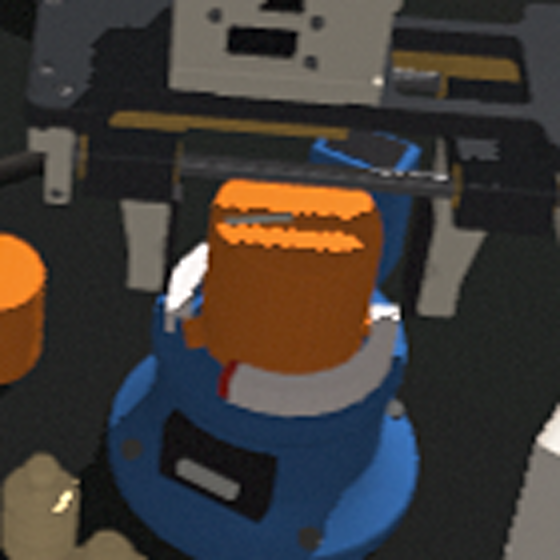

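View pics/w3.png

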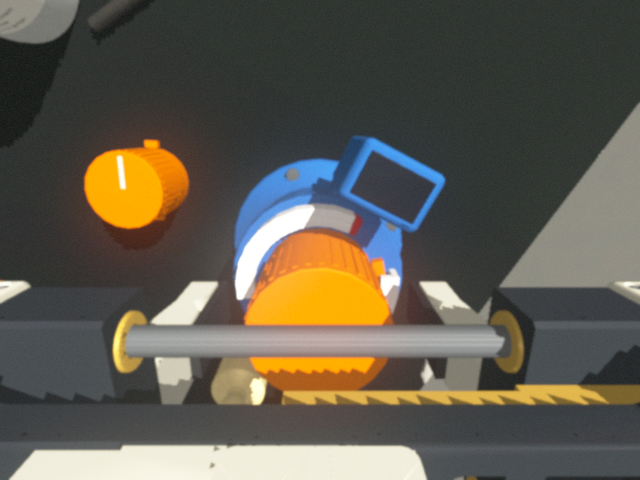

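The scene picture shows the lug just entering the gap (s2 crop (195,330)), about 35° short of the red stop at (228,380). I'll turn back with the fingers open, regrip and turn the rest.

```bash
python3 -m jog '[[[0,0,0,0,0,-0.12,1],[0,0,0,0,0,-0.12,1],[0,0,0,0,0,-0.12,1],[0,0,0,0,0,-0.12,1],[0,0,0,0,0,-0.12,1],[0,0,0,0,0,-0.12,1],[0,0,0,0,0,0,0.5],[0,0,0,0,0,0,0.5],[0,0,0,0,0,0,0.5],[0,0,0,0,0,0,0.5],[0,0,0,0,0,0.12,0.5],[0,0,0,0,0,0.12,0.5],[0,0,0,0,0,0.12,0.5],[0,0,0,0,0,0.12,0.5]]]' 25
python3 -m jog '[[[0,0,0,0,0,0.05,0.5],[0,0,0,0,0,0.04,0.5]]]' 25
python3 - <<'E'
from h import *
s=monitor.get_state();print(s['ee_rot'],s['width'],s['force'],s['moment'])
E
python3 -m jog '[[[0,0,0,0,0,0.04,0.5],[0,0,0,0,0,0,0.5]]]' 25
python3 - <<'E'
from h import *
s=monitor.get_state();print(s['ee_rot'],s['width'],s['force'],s['moment'])
save('scene','s3',(340,230,480,370),4)
E
```

```text
t: 7.7
eef_pos: [0.5242, -0.008, 0.1186]
ee_rot: [-3.142, -0.0, -1.301]
force: [0.6, -1.8, 0.2]
width: 0.0602
t: 7.95
eef_pos: [0.5242, -0.008, 0.1185]
ee_rot: [3.142, 0.0, -1.214]
force: [-0.2, 0.2, -0.2]
width: 0.0601
[ 3.14158309e+00  4.26850178e-05 -1.21367676e+00] 0.06014855255678707 [-0.17072146  0.16856383 -0.24506965] [-0.1444388  -0.03717944 -0.04125687]
t: 8.2
eef_pos: [0.5243, -0.0076, 0.1186]
ee_rot: [-3.141, 0.0, -1.176]
force: [-0.4, 2.4, 0.8]
width: 0.0604
[-3.14101411e+00  4.39959632e-04 -1.17578690e+00] 0.06043779924459648 [-0.36042966  2.40312602  0.7516925 ] [ 1.11302745  0.21917205 -0.16381106]
```

View pics/s3.png

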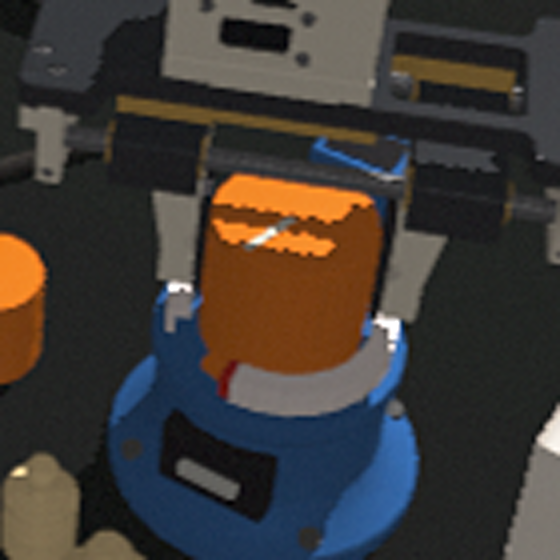

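The lug now sits against the red stop (crop (215,365)) and the moment is rising. I'll ease back a touch and lift.

```bash
python3 -m jog '[[[0,0,0,0,0,-0.03,0.5],[0,0,0.005,0,0,0,0.5],[0,0,0.01,0,0,0,0.5],[0,0,0.015,0,0,0,0.5]]]' 30
python3 - <<'E'
from h import *
s=monitor.get_state();print(s['eef_pos'],s['ee_rot'],s['width'],s['force'],s['moment'])
save('scene','s4',(340,180,480,320),4)
E
```

```text
t: 8.75
eef_pos: [0.524, -0.0082, 0.1494]
ee_rot: [3.141, -0.0, -1.206]
force: [0.3, -1.2, -1.5]
width: 0.0601
[ 0.52400527 -0.00822856  0.1493524 ] [ 3.14086150e+00 -2.45957553e-04 -1.20553739e+00] 0.06008707674093492 [ 0.2962771  -1.24026317 -1.4955795 ] [-0.05546751 -0.07889591  0.01080761]
```

View pics/s4.png

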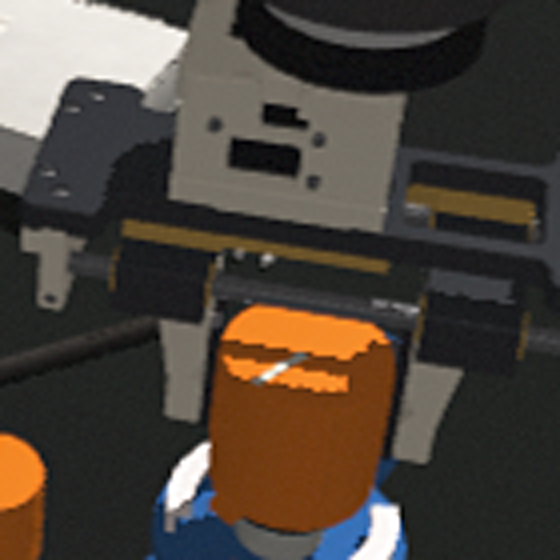

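```bash
python3 -m jog '[[[0,0,0.033,0,0,0,0.5],[0,0,0.033,0,0,0,0.5],[0,0,0.033,0,0,0,0.5],[0,0,0.033,0,0,0,0.5],[0,0.037,0,0,0,0.12,0.5],[0,0.037,0,0,0,0.12,0.5],[0,0.037,0,0,0,0.12,0.5],[0.001,0.037,0,0,0,0.12,0.5],[0.001,0.037,0,0,0,0.12,0.5],[0.001,0.037,0,0,0,0.12,0.5],[0.001,0.037,0,0,0,0.12,0.5],[0.001,0.037,0,0,0,0.12,0.5],[0,0.037,0,0,0,0.12,0.5],[0,0.036,0,0,0,0.12,0.5],[0,0,0,0,0,0,0.5],[0,0,0,0,0,0,0.5]]]' 30
python3 - <<'E'
from h import *
save('wrist','w5');save('scene','s5')
E
```

```text
t: 10.8
eef_pos: [0.529, 0.3607, 0.2808]
ee_rot: [3.141, 0.0, -0.006]
force: [0.1, -0.5, -1.7]
width: 0.0605
```

View pics/w5.png

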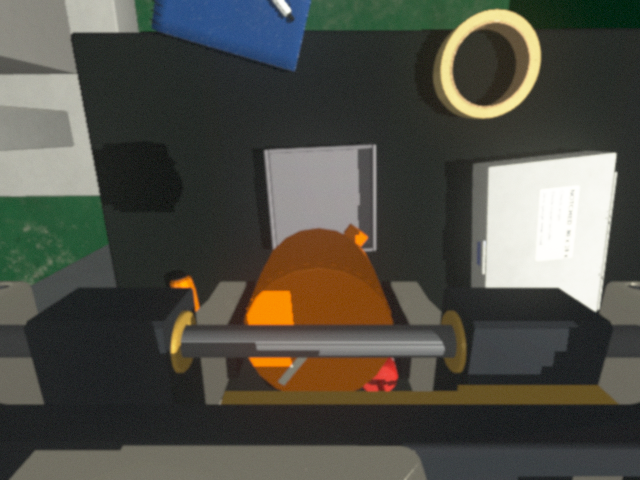

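View pics/s5.png

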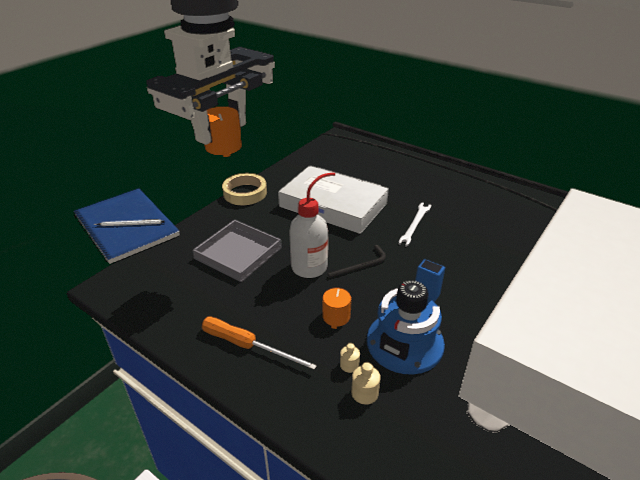

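The wrist picture shows the cap held, with the tray behind it at corners (264,150), (376,145) and (376,250). I'll check the tray centre from this view and grab the ring state too.

```bash
python3 - <<'E'
from h import *
d=dict(np.load('pics/w5.npz'))
P=[at(d,u,v,.022) for u,v in((264,150),(376,145),(376,250),(272,250))];print(np.round(P,4))
print(proj(d,(.529,.3615,.022)))
save('top','t5',(350,180,480,310),4.5)
t=dict(np.load('pics/t5.npz'))
c=cv2.resize(t['pixels'][215:285,385:455,::-1],None,fx=8,fy=8,interpolation=cv2.INTER_CUBIC);cv2.imwrite('pics/t5z.png',c)
E
```

```text
[[0.4721 0.4211 0.022 ]
 [0.5916 0.4256 0.022 ]
 [0.5964 0.3076 0.022 ]
 [0.4757 0.3083 0.022 ]]
[317.60979576 204.62476054]
```

View pics/t5z.png

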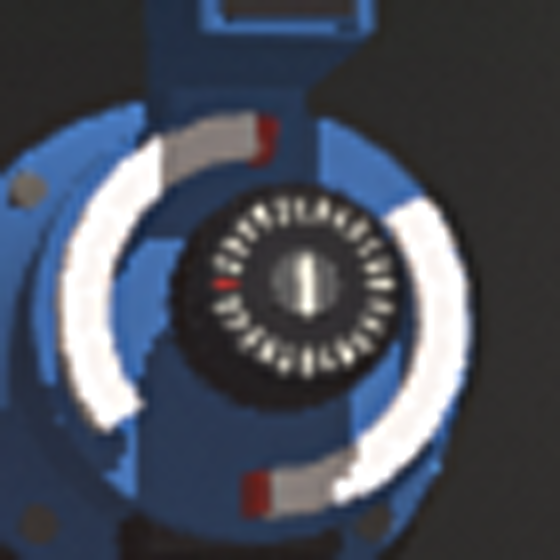

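```bash
python3 -m jog '[[[0.002,0.002,-0.04,0,0,0,0.5],[0,0,-0.045,0,0,0,0.5],[0,0,-0.045,0,0,0,0.5],[0,0,-0.045,0,0,0,0.5],[0,0,-0.03,0,0,0,0.5],[0,0,-0.012,0,0,0,0.5],[0,0,-0.005,0,0,0,0.5],[0,0,-0.004,0,0,0,0.5],[0,0,0,0,0,0,0.5]]]' 30
python3 - <<'E'
from h import *
save('scene','s6',(140,130,340,330),3)
E
```

```text
t: 12.08
eef_pos: [0.5315, 0.3634, 0.0554]
ee_rot: [-3.141, -0.001, -0.006]
force: [-0.3, 0.4, -0.4]
width: 0.0605
```

View pics/s6.png

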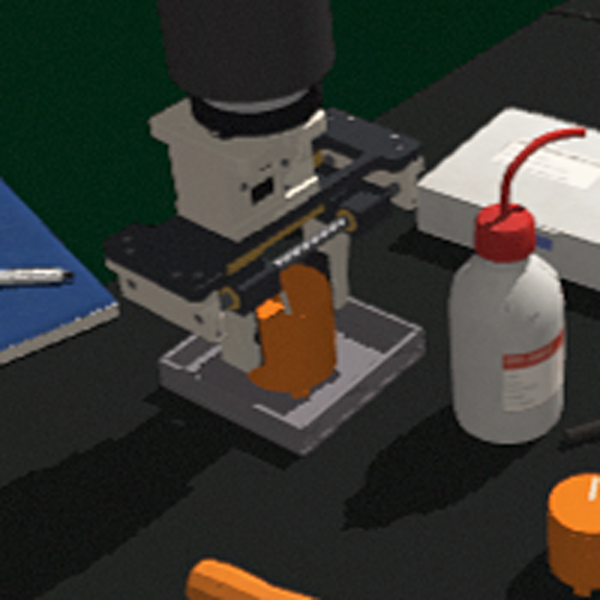

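The picture shows the cap inside the tray walls, crop (300,340), with the bottle well clear. It is about 3 mm above the floor, so I'll lower it until it touches, release and retreat.

```bash
python3 -m jog '[[[0,0,-0.002,0,0,0,0.5],[0,0,-0.0015,0,0,0,0.5],[0,0,0,0,0,0,0.5]]]' 30
python3 -m jog '[[[0,0,0,0,0,0,0.85],[0,0,0,0,0,0,0.92],[0,0,0,0,0,0,1],[0,0,0,0,0,0,1],[0,0,0.01,0,0,0,1],[0,0,0.04,0,0,0,1],[0,0,0.055,0,0,0,1],[0,0,0.055,0,0,0,1],[0,0,0.055,0,0,0,1],[0,0,0,0,0,0,1]]]'
python3 - <<'E'
from h import *
save('scene','s7',(140,130,340,330),3);save('wrist','w7')
E
```

```text
t: 12.5
eef_pos: [0.5314, 0.3634, 0.0525]
ee_rot: [-3.141, -0.001, -0.005]
force: [-2.5, -1.2, 8.7]
width: 0.0605
t: 13.75
eef_pos: [0.533, 0.3644, 0.2728]
ee_rot: [-3.134, -0.008, -0.005]
force: [0.1, 0.4, -1.0]
width: 0.0873
```

View pics/s7.png

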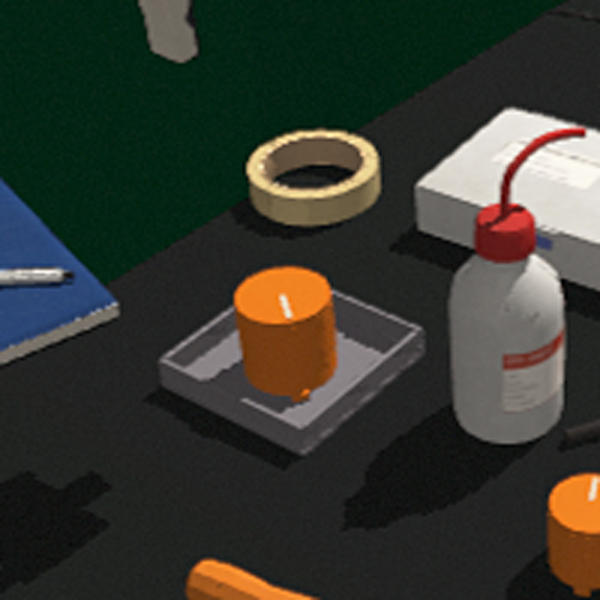

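View pics/w7.png

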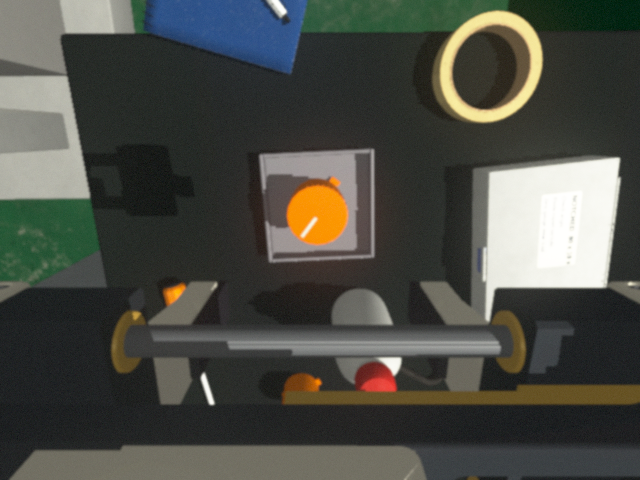

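The cap stands flat in the tray: scene crop (285,330), and upright in the wrist view at (318,212) inside the tray, which spans 260–375 by 150–262. Now I'll go to the ring.

```bash
python3 -m jog '[[[-0.001,-0.0372,0.001,0,0,-0.06,1],[-0.001,-0.0372,0.001,0,0,-0.06,1],[-0.001,-0.0372,0.001,0,0,-0.06,1],[-0.001,-0.0372,0.001,0,0,-0.06,1],[-0.001,-0.0372,0.001,0,0,-0.06,1],[-0.001,-0.0372,0,0,0,-0.06,1],[-0.001,-0.0372,0,0,0,-0.06,0.9],[-0.001,-0.0372,0,0,0,-0.06,0.8],[0,-0.0372,0,0,0,-0.06,0.66],[0,-0.0372,0,0,0,-0.06,0.66],[0,0,-0.03,0,0,0,0.66],[0,0,-0.03,0,0,0,0.66],[0,0,0,0,0,0,0.66],[0,0,0,0,0,0,0.66]]]'
python3 - <<'E'
from h import *
f,s=save('wrist','w8');d=dict(np.load('pics/w8.npz'));print(s['eef_pos'],s['ee_rot'],proj(d,(.524,-.008,.118)),proj(d,(.524,-.008,.12)))
E
```

```text
t: 15.6
eef_pos: [0.5235, -0.009, 0.2115]
ee_rot: [3.141, -0.0, -0.605]
force: [0.5, -0.5, 1.0]
width: 0.0581
[ 0.52345322 -0.00896252  0.21151428] [ 3.14104853e+00 -1.94836737e-04 -6.05180681e-01] [318.42550187 252.8827896 ] [318.42960493 253.86595643]
```

View pics/w8.png

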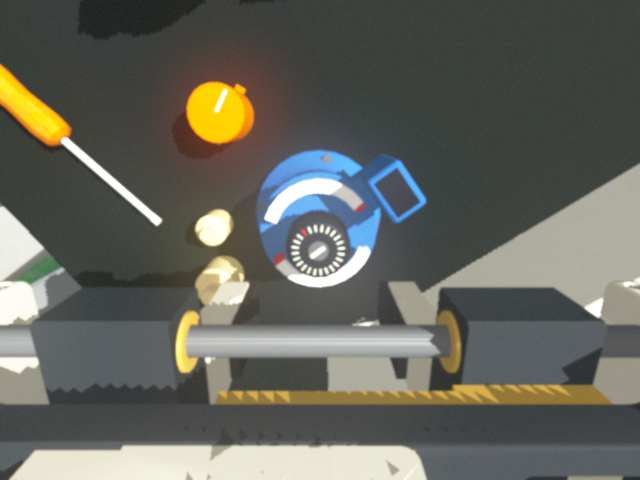

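The wrist picture shows the spindle end at (318,251), about 3 px from the prediction, and the red scale line at about (303,231). I'll descend and grip.

```bash
python3 -m jog '[[[0.0005,0.001,-0.03,0,0,0,0.66],[0,0,-0.03,0,0,0,0.66],[0,0,-0.022,0,0,0,0.66],[0,0,-0.0125,0,0,0,0.66],[0,0,-0.003,0,0,0,0.66],[0,0,0,0,0,0,0.66],[0,0,0,0,0,0,0.35],[0,0,0,0,0,0,0.35],[0,0,0,0,0,0,0.35]]]' 25
python3 - <<'E'
from h import *
s=monitor.get_state();print(s['eef_pos'],s['ee_rot'],s['width'],s['force'],s['moment'])
save('scene','s8',(340,210,480,350),4);save('wrist','w9')
E
```

```text
t: 16.77
eef_pos: [0.5241, -0.0079, 0.1141]
ee_rot: [-3.141, -0.001, -0.605]
force: [-0.9, -0.2, 3.5]
width: 0.0435
[ 0.52407316 -0.00790418  0.11414964] [-3.14084803e+00 -7.73618644e-04 -6.05442093e-01] 0.04346365357096284 [-0.87267912 -0.24445847  3.51153323] [ 0.01354182  0.09532646 -0.02233194]
```

View pics/s8.png

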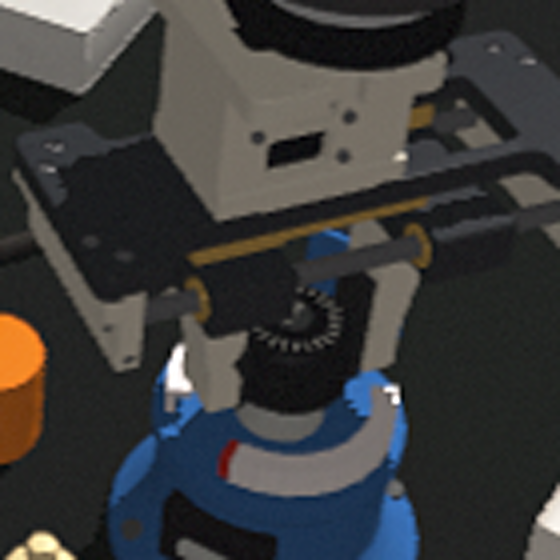

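View pics/w9.png

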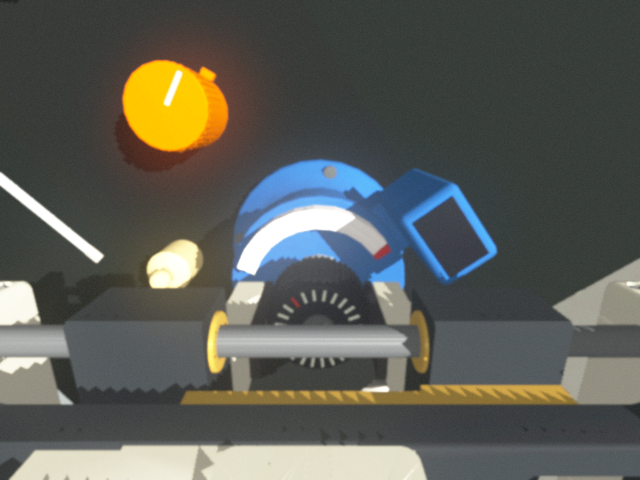

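The fingers hold the ring (43.5 mm). Now clockwise, first well inside the certain free range (over 1.1).

```bash
cat > st.py <<'E'
from h import *
s=monitor.get_state();print('yaw',round(s['ee_rot'][2],4),'mom',np.round(s['moment'],3),'F',np.round(s['force'],2),'q6',round(s['q'][5],3),'eff6',round(s['joint_efforts'][5],3),s['t'])
E
python3 -m jog '[[[0,0,0,0,0,-0.1,0.35],[0,0,0,0,0,-0.1,0.35],[0,0,0,0,0,-0.1,0.35],[0,0,0,0,0,-0.1,0.35],[0,0,0,0,0,-0.1,0.35]]]' 25; python3 st.py
python3 -m jog '[[[0,0,0,0,0,-0.1,0.35],[0,0,0,0,0,-0.1,0.35],[0,0,0,0,0,-0.1,0.35],[0,0,0,0,0,-0.1,0.35]]]' 25; python3 st.py
python3 -m jog '[[[0,0,0,0,0,-0.04,0.35]]]' 25; python3 st.py
python3 -m jog '[[[0,0,0,0,0,-0.04,0.35]]]' 25; python3 st.py
```

```text
t: 17.5
eef_pos: [0.5239, -0.0077, 0.1141]
ee_rot: [-3.141, -0.0, -1.109]
force: [-2.1, 2.3, 6.4]
width: 0.0433
yaw -1.1085 mom [0.66  0.72  0.058] F [-2.14  2.32  6.44] q6 1.673 eff6 1.232 17.5
t: 18.0
eef_pos: [0.5238, -0.0075, 0.1141]
ee_rot: [-3.141, 0.001, -1.509]
force: [-3.6, 3.8, 6.2]
width: 0.0431
yaw -1.5085 mom [1.143 0.973 0.097] F [-3.65  3.8   6.16] q6 1.273 eff6 1.232 18.0
t: 18.12
eef_pos: [0.5239, -0.0075, 0.1141]
ee_rot: [-3.141, 0.001, -1.547]
force: [-2.8, 2.7, 6.1]
width: 0.0434
yaw -1.5474 mom [1.16  0.951 0.096] F [-2.77  2.66  6.1 ] q6 1.234 eff6 0.045 18.125
t: 18.25
eef_pos: [0.5238, -0.0075, 0.1141]
ee_rot: [-3.141, 0.001, -1.587]
force: [-1.6, 5.0, 6.3]
width: 0.0432
yaw -1.5866 mom [1.224 0.973 0.032] F [-1.6   4.95  6.32] q6 1.195 eff6 0.43 18.25
```

```bash
for i in 1; do python3 -m jog '[[[0,0,0,0,0,-0.04,0.35]]]' 25 >/dev/null; python3 st.py; python3 -m jog '[[[0,0,0,0,0,-0.04,0.35]]]' 25 >/dev/null; python3 st.py;  python3 -m jog '[[[0,0,0,0,0,-0.04,0.35]]]' 25 >/dev/null; python3 st.py; done; python3 - <<'E'
from h import *
save('wrist','w10',(200,220,440,400),3.3)
E
```

```text
yaw -1.6265 mom [1.227 0.958 0.09 ] F [-2.96  3.5   6.14] q6 1.155 eff6 0.443 18.375
yaw -1.6666 mom [1.309 0.998 0.112] F [-2.46  3.25  6.82] q6 1.115 eff6 0.443 18.5
yaw -1.7065 mom [1.281 0.993 0.092] F [-2.7   3.64  6.6 ] q6 1.075 eff6 0.443 18.625
```

View pics/w10.png

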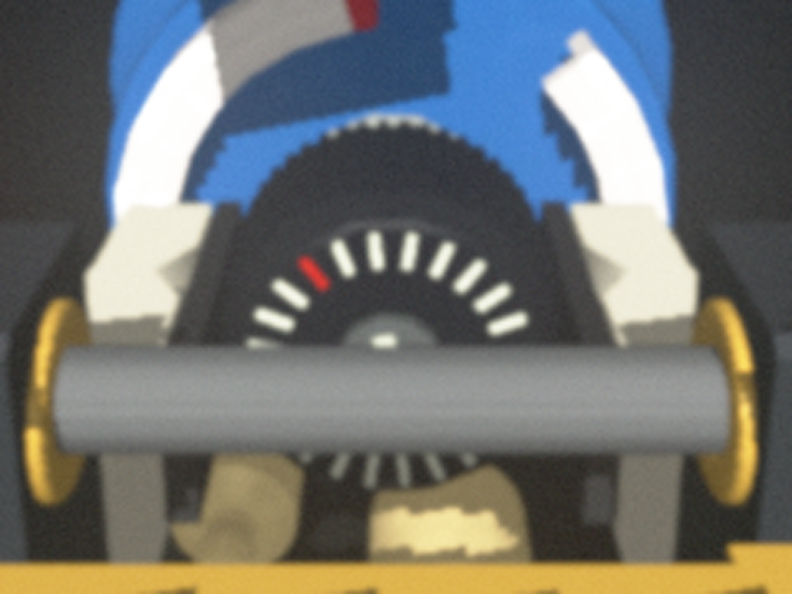

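The red line is still at full-frame (295,302), the same place in the hand as before, so there has been no slip. I'll continue in small steps.

```bash
python3 -m jog '[[[0,0,0,0,0,-0.04,0.35]]]' 25 >/dev/null; python3 st.py; python3 -m jog '[[[0,0,0,0,0,-0.04,0.35]]]' 25 >/dev/null; python3 st.py;  python3 -m jog '[[[0,0,0,0,0,-0.04,0.35]]]' 25 >/dev/null; python3 st.py
```

```text
yaw -1.7461 mom [1.361 1.    0.125] F [-2.81  3.25  6.71] q6 1.035 eff6 0.631 18.8
yaw -1.7865 mom [1.457 1.028 0.069] F [-2.29  4.6   6.92] q6 0.995 eff6 0.45 18.925
yaw -1.8265 mom [1.498 1.01  0.06 ] F [-2.49  4.88  6.66] q6 0.955 eff6 0.444 19.05
```

```bash
python3 -m jog '[[[0,0,0,0,0,-0.04,0.35]]]' 25 >/dev/null; python3 st.py; python3 -m jog '[[[0,0,0,0,0,-0.04,0.35]]]' 25 >/dev/null; python3 st.py
```

```text
yaw -1.8665 mom [1.525 0.991 0.079] F [-2.73  3.95  6.14] q6 0.915 eff6 0.443 19.175
yaw -1.9065 mom [1.547 1.009 0.106] F [-1.97  4.27  5.9 ] q6 0.875 eff6 0.443 19.3
```

```bash
python3 -m jog '[[[0,0,0,0,0,-0.04,0.35]]]' 25 >/dev/null; python3 st.py; python3 -m jog '[[[0,0,0,0,0,-0.04,0.35]]]' 25 >/dev/null; python3 st.py
```

```text
yaw -1.9465 mom [1.594 1.065 0.103] F [-2.86  4.99  5.81] q6 0.835 eff6 0.444 19.425
yaw -1.9865 mom [1.652 1.034 0.114] F [-3.89  5.38  7.48] q6 0.795 eff6 0.444 19.55
```

```bash
python3 -m jog '[[[0,0,0,0,0,-0.04,0.35]]]' 25 >/dev/null; python3 st.py; python3 -m jog '[[[0,0,0,0,0,-0.04,0.35]]]' 25 >/dev/null; python3 st.py
```

```text
yaw -2.0265 mom [1.688 1.096 0.1  ] F [-2.63  4.67  6.46] q6 0.755 eff6 0.444 19.675
yaw -2.0665 mom [1.746 1.065 0.069] F [-2.96  5.51  5.5 ] q6 0.715 eff6 0.444 19.8
```

```bash
python3 -m jog '[[[0,0,0,0,0,-0.04,0.35]]]' 25 >/dev/null; python3 st.py; python3 -m jog '[[[0,0,0,0,0,-0.03,0.35]]]' 25 >/dev/null; python3 st.py
```

```text
yaw -2.1065 mom [1.762 1.013 0.129] F [-3.64  5.15  6.61] q6 0.675 eff6 0.444 19.925
yaw -2.1363 mom [1.792 1.059 0.086] F [-3.33  5.21  6.11] q6 0.645 eff6 0.246 20.05
```

```bash
python3 -m jog '[[[0,0,0,0,0,-0.03,0.35]]]' 25 >/dev/null; python3 st.py; python3 -m jog '[[[0,0,0,0,0,-0.03,0.35]]]' 25 >/dev/null; python3 st.py
```

```text
yaw -2.1662 mom [1.799 1.037 0.096] F [-2.62  4.84  5.93] q6 0.615 eff6 0.31 20.175
yaw -2.1961 mom [1.823 1.026 0.126] F [-2.79  5.16  6.09] q6 0.585 eff6 0.267 20.3
```

```bash
python3 -m jog '[[[0,0,0,0,0,-0.03,0.35]]]' 25 >/dev/null; python3 st.py; python3 -m jog '[[[0,0,0,0,0,-0.03,0.35]]]' 25 >/dev/null; python3 st.py
```

```text
yaw -2.2259 mom [1.885 1.011 0.297] F [-2.62  5.45  6.11] q6 0.556 eff6 0.12 20.425
yaw -2.2556 mom [1.92  1.05  0.406] F [-2.79  5.12  7.05] q6 0.526 eff6 -0.017 20.55
```

```bash
python3 -m jog '[[[0,0,0,0,0,-0.03,0.35]]]' 25 >/dev/null; python3 st.py; python3 -m jog '[[[0,0,0,0,0,-0.03,0.35]]]' 25 >/dev/null; python3 st.py; python3 - <<'E'
from h import *
save('wrist','w11',(200,220,440,400),3.3)
E
```

```text
yaw -2.2853 mom [1.943 1.049 0.579] F [-2.95  6.61  7.04] q6 0.496 eff6 -0.153 20.675
yaw -2.3151 mom [1.928 1.04  0.725] F [-2.59  4.83  5.79] q6 0.466 eff6 -0.291 20.8
```

View pics/w11.png

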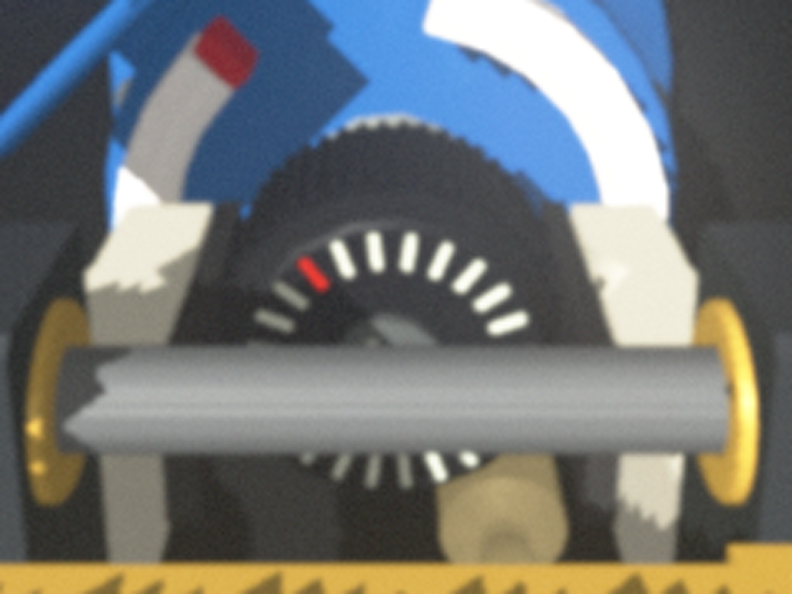

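Contact is clear: mz rises by 5 N m/rad from yaw ≈ −2.188, and the spindle is wound about 0.127 rad, well below 0.25. The red line is still at the same place in the hand, so there is no slip. The target yaw is −2.188 + 0.785 = −1.403, so I back off by 0.912.

```bash
python3 -m jog '[[[0,0,0,0,0,0.05,0.35],[0,0,0,0,0,0.1,0.35],[0,0,0,0,0,0.1,0.35],[0,0,0,0,0,0.1,0.35],[0,0,0,0,0,0.1,0.35],[0,0,0,0,0,0.1,0.35],[0,0,0,0,0,0.1,0.35],[0,0,0,0,0,0.1,0.35],[0,0,0,0,0,0.1,0.35],[0,0,0,0,0,0.062,0.35],[0,0,0,0,0,0,0.35],[0,0,0,0,0,0,0.35]]]' 25; python3 st.py
python3 - <<'E'
from h import *
save('wrist','w12',(200,220,440,400),3.3)
E
```

```text
t: 22.35
eef_pos: [0.5238, -0.0076, 0.1141]
ee_rot: [-3.141, 0.0, -1.404]
force: [-2.9, 3.1, 7.9]
width: 0.0434
yaw -1.4035 mom [ 0.983  0.857 -0.019] F [-2.89  3.13  7.93] q6 1.378 eff6 0.06 22.35
```

View pics/w12.png

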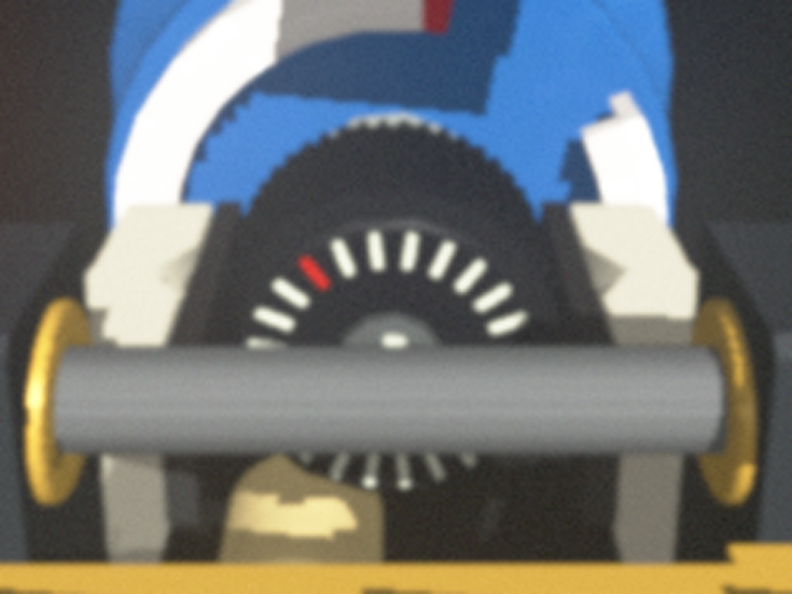

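The red line has not moved relative to the hand and the yaw is −1.4035. Now I'll release, rise and check.

```bash
python3 -m jog '[[[0,0,0,0,0,0,0.58],[0,0,0,0,0,0,0.64],[0,0,0,0,0,0,0.64],[0,0,0.01,0,0,0,0.64],[0,0,0.03,0,0,0,0.64],[0,0,0.05,0,0,0,0.64],[0,0,0.05,0,0,0,0.64],[0,0,0.03,0,0,0,0.64],[-0.02,0.06,0,0,0,0,0.64],[-0.02,0.06,0,0,0,0,0.64],[-0.02,0.06,0,0,0,0,0.64],[0,0,0,0,0,0,0.64],[0,0,0,0,0,0,0.64]]]'; python3 st.py
python3 - <<'E'
from h import *
save('top','t13');save('scene','s13')
t=dict(np.load('pics/t13.npz'))
cv2.imwrite('pics/t13z.png',cv2.resize(t['pixels'][215:285,385:455,::-1],None,fx=8,fy=8,interpolation=cv2.INTER_CUBIC))
E
```

```text
t: 24.02
eef_pos: [0.4642, 0.1701, 0.2841]
ee_rot: [-3.141, 0.0, -1.402]
force: [-0.5, -0.2, -0.7]
width: 0.056
yaw -1.4023 mom [-0.138 -0.039  0.011] F [-0.46 -0.23 -0.68] q6 0.99 eff6 -0.054 24.025
```

View pics/t13z.png

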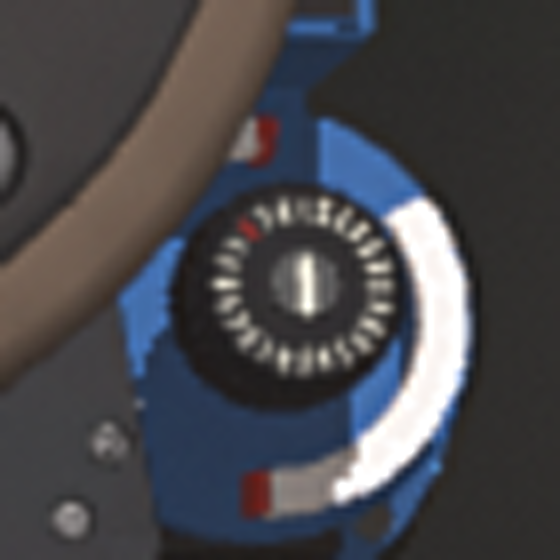

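View pics/s13.png

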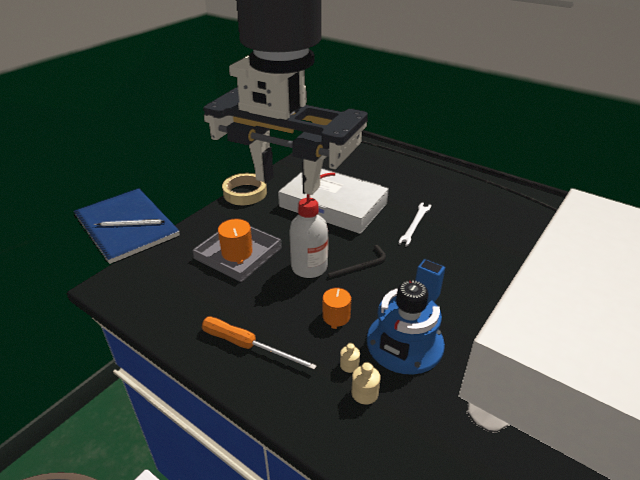

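View pics/t13.png

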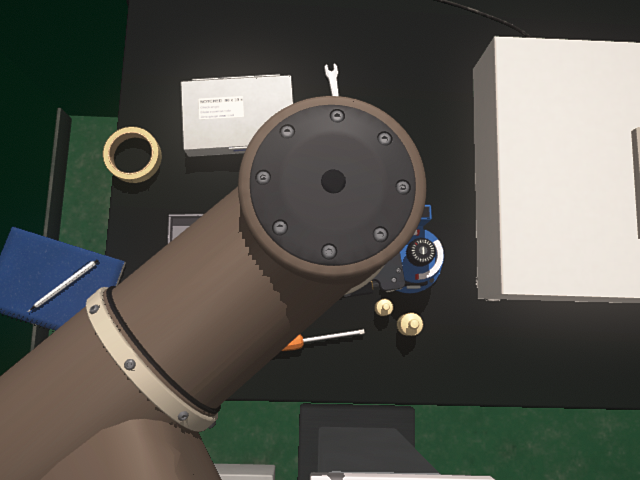

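The top view crop shows the red line moved from (225,285) to (250,229), about 45° clockwise net, which matches the wrist's net −0.798 rad. The spindle line at (307,283) is upright as before. The scene view shows the cap flat in the tray at (236,241), and the bottle and both weights where they were. Handing in.

```bash
python3 -c "
from station import job_done; print(job_done())"
```

```text
the job is handed in; nothing more can be done
None
```

I finished the job and handed it in at about 24 s of the 72 s allowed; no verdict is reported. The cap is off and stands in the tray, and the ring is set three divisions open.

- **Cap:** I turned it anticlockwise in two strokes, about 104° in all, until a lug met the red stop. I then lifted it straight off and stood it mouth down in the tray; the last scene picture shows it flat inside the walls.
- **Ring:** I turned it clockwise until the torque began to rise at about 5 N m per rad. That put the touch point at yaw −2.188. By the torque, the spindle was dragged to about 0.13 rad, further than "just touching" but below the 0.25 limit. I then backed the ring off to yaw −1.4035, which is 0.785 rad (45°).
- **Last checks:** The red scale line kept its place in the hand, so the grip did not slip. Its net turn in the top view (about 45°) agrees with the wrist's 45.7°. The spindle line is back at its starting angle, and the bottle and both weights look undisturbed.
- **Disagreements:** The wrist camera put the cap and the tray centre about 5–7 mm away from where the fixed cameras put them. I used values in between, and both the grasps and the placing worked.

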